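Load two chip reballing jigs

ROBOT

A 6-joint arm with a two-finger parallel gripper is mounted at the origin on a cart in front of the work surface, level with it; the furniture and walls round the work are solid. World frame = base frame: x ahead of the robot, y to its left, z up, the work surface at z = 0. Lengths are in m, angles in rad, forces in N, time in s.
With the tool pointing down it reaches from about 0.375 to 0.975 m from the base axis. Payload 3.8 kg.
Tool frame: the origin (TCP) lies midway between the tips of the shut fingers; the grasp point (between the pads) lies 19 mm behind it; z points along the fingers, y is the line along which they close (so a half turn about z gives the same grasp; the last joint's range is limited). The gripper opens to 88 mm and grips with 3 to 60 N. Pads are 18 mm wide; open, the fingers measure 123 mm over their backs; the gripper's body (75 mm by 187 mm) begins 45 mm behind the grasp point.
Start: joints at [1.172, 0.264, 1.604, -0, 1.274, -0.037], TCP at [0.239, 0.631, 0.239] pointing down, gripper open.
Joint ranges: [-2.63, 2.63], [-0.94, 2.18], [0.31, 2.57], [-1.31, 4.45], [0, 2.66], [-2.55, 2.55]. Speed limits (rad/s): [2.57, 2.57, 3.14, 3.14, 3.14, 3.14].

INTERFACE

Orientations are given as a rotation vector (axis times angle).
In Python, from bench import arm gives the robot as it stands. The module is installed in compiled form; this text tells all that it offers.
- The arm moves only by the tool send_rows, never from a script. Its arguments are lists of equal length, an entry for each row: "translation": the shift along the tool's x, y, z in mm, a list of three; "dr": the turn, a rotation vector about the tool's x, y, z in rad, a list of three; "jaw": the opening, from 0 (shut) to 1 (fully open). A call has 1 to 20 rows; each row is the pose to reach, as a shift and turn from the pose commanded when the call began, along the tool's axes at that moment; what a row does not reach only later rows make up. A row lasts 1/8 s, in which the tool goes at most 62.5 mm and 10.7 degrees, less where a joint would pass 70% of its speed; a pose out of reach is approached as far as the arm can. A call with a gripper value outside its range is refused whole. The fingers move at their own pace and stop on an object; the grip force is fixed at half the most. Time passes only in rows, so rows that repeat a pose let the fingers close. It gives the time, the measured TCP pose, the force, the opening and the grip force at its end, in the units of the state.
- arm.get_obs(): the state, without advancing time (a new reading comes with each control period).
- arm.grab_frame(name): name is "scene" or "top"; returns the picture (420x560x3 uint8, blue, green, red); there is no depth.
- arm.camera_params(name): a dict with "fovy" (degrees; the focal length in pixels is half the picture's height over the tangent of half this angle, whatever the lens; pixels are square), "cx", "cy" (the principal point, pixels), "camera_from_world" (4x4, takes a point from world to camera coordinates). Camera axes: x right, y down, z forward; pixel columns grow to the right and rows downward; lengths in m; the calibration is good to about 2 mm. A picture is of the moment at which its call begins. camera_params takes no time and is no camera call.
- arm.job_done(): hands the job in; it is judged then, once.
The state is a dict: "time": time; "joint_positions": joint angles; "joint_velocities": joint speeds; "joint_torque": joint torques, N m; "ee_pos": TCP position; "tool_rot": TCP orientation; "ft_force": force on the tool from outside, world axes, zero at the start; "wrist_torque": the same for the moment, N m; "grip_width": finger opening in m; "finger_force": force on a finger pad.
Only numpy, scipy, OpenCV 4.12 (cv2) and the standard library are available. Lean on these libraries where they do the work, as an engineer would, in place of code of your own. Each camera call takes 0.05 s, during which the arm holds its last target. There are 200 camera calls.

TASK

Get both reballing jigs ready: lay each chip, pads up as it is, fully down in the pocket of the jig that it fits, then put over it the framed stencil that belongs to that jig, both locating holes on the jig's two dowel pins and the frame flat on its shoulders. Do not knock over the two jars of solder balls, and leave everything released and at rest.

Things in the scene. Friction and masses are not known exactly. Their poses are not given: they have to be found in the camera images.
- jig_large: Larger jig, smooth, fixed; dark base 120x64x10 mm. Origin: underside centre; x along its length, z up. Central seat, top at z 16 mm; four corner angles form a 52 mm square pocket, lead-in to 57 mm at z 22, each side open 30 mm for a finger (close them along jig y). Shoulders at x +-42, top at z 24, each with a 8 mm dowel pin, straight to z 33, cone to z 42. Takes chip_large, stencil_large.
- jig_small: Smaller jig, same make, fixed; base 102x56x10 mm. Origin: underside centre; x along its length, z up. Seat top at z 16 mm; pocket 40 mm square, lead-in to 45 mm at z 22, each side open 26 mm for a finger (close them along jig y). Shoulders at x +-33, top at z 24, each with a 8 mm dowel pin, straight to z 33, cone to z 42. Takes the small chip and the small stencil.
- chip_large: Loose chip 46x46x6 mm, 35 g: black body, green upper face with a grid of small gold pads. Lies on the bench, pads up. Origin: underside centre; z up, x and y along its sides. Any quarter turn fits the pocket. Seated in its jig, its underside is 16 mm above the bench.
- chip_small: Loose chip like the large one but 34x34x6 mm, 20 g. Lies on the bench, pads up. Origin: underside centre; z up, x and y along its sides. Any quarter turn fits the pocket. Seated in its jig, its underside is 16 mm above the bench.
- stencil_large: Loose framed stencil: dark steel frame 106x60x8 mm, 48 mm square window closed by thin perforated foil, two 12 mm locating holes right through at x +-42 mm, y 0; 100 to 160 g. Lies flat on the bench. Origin: underside centre; x along its length, z up. Grip it across its width at the middle. Either way round fits. Seated on the shoulders, its underside is 24 mm above the bench.
- stencil_small: Loose framed stencil like the large one but 88x50x8 mm, window 36 mm square, two 12 mm locating holes right through at x +-33 mm, y 0; 70 to 120 g. Lies flat on the bench. Origin: underside centre; x along its length, z up. Grip it across its width at the middle. Either way round fits. Seated on the shoulders, its underside is 24 mm above the bench.
- jar_dark: Small jar of solder balls with a black lid, 29 mm diameter, 38 mm high, standing loose behind the jigs, to the left. A computer monitor stands behind it: the right end of its screen is at about x 0.68, y 0.12 m, the left end at x 0.83, y 0.45 m, from 0.1 to 0.42 m above the bench. Origin: underside centre, z up. Not part of the job; must not be knocked over.
- jar_white: Small jar of solder balls with a white lid, 29 mm diameter, 38 mm high, standing loose behind the jigs, to the right. Origin: underside centre, z up. Not part of the job; must not be knocked over.
Things that resemble listed ones, but are neither listed nor needed, are in the scene too. What is shaped like the chip_small but purple or turquoise is not meant.

How it is judged:
By the outcome, as a careful person would: the job done as asked, in the order asked, and still so for the second after the job is handed in, with the robot touching nothing.
It also fails if it takes over 120 s, if anything falls off the work surface, if the arm or the gripper's body presses on something with over 40 N, if the wrist force passes 120 N, or if a joint passes its speed limit or range.

## Working session

There is one attempt and no reset: what is moved stays moved. The work goes in short steps, Python scripts to look and compute and a tool call to move; the robot and the scene stay as the last step left them, time stands still between calls to the robot, and variables do not carry over. Pictures are saved under pics/ and viewed, at most 14 in all, crops included, and the job is handed in when it is done.

Besides the shell and the picture viewer there is one more tool, called after ">>>" as name(argument=value, ...) on one line, values as JSON. send_rows: Moves the arm, as the interface text tells. Its arguments: {"type":"object","properties":{"translation":{"type":"array"},"dr":{"type":"array"},"jaw":{"type":"array"}},"required":["translation","dr","jaw"]}

```bash
mkdir -p pics; cat > h.py <<'E'
import numpy as np, cv2
from bench import arm
from scipy.spatial.transform import Rotation as R
def K(n):
    p=arm.camera_params(n); f=210/np.tan(np.radians(p["fovy"])/2)
    return f,p["cx"],p["cy"],np.array(p["camera_from_world"])
def ray(n,uv,z):
    f,cx,cy,T=K(n); uv=np.atleast_2d(uv).astype(float)
    d=np.c_[(uv[:,0]-cx)/f,(uv[:,1]-cy)/f,np.ones(len(uv))]@T[:3,:3]
    c=-T[:3,:3].T@T[:3,3]
    return c+d*((z-c[2])/d[:,2])[:,None]
def proj(n,P):
    f,cx,cy,T=K(n); q=np.atleast_2d(P)@T[:3,:3].T+T[:3,3]
    return np.c_[f*q[:,0]/q[:,2]+cx,f*q[:,1]/q[:,2]+cy]
E
python3 - <<'E'
from h import *
for n in("scene","top"):
    im=arm.grab_frame(n); cv2.imwrite(f"pics/{n}0.png",im)
    cv2.imwrite(f"pics/{n}0v.png",cv2.resize(im,(800,600),interpolation=cv2.INTER_CUBIC))
    f,cx,cy,T=K(n); print(n,f,cx,cy,-T[:3,:3].T@T[:3,3],T[:3,:3].round(3).tolist(),arm.camera_params(n).keys())
print(arm.get_obs())
E
```

```text
scene 412.0910102009318 284.75755922878614 213.98285017680598 [0.7236479  0.43901451 0.86159021] [[-0.908, 0.42, 0.002], [0.368, 0.798, -0.477], [-0.202, -0.432, -0.879]] dict_keys(['fovy', 'cx', 'cy', 'camera_from_world'])
top 417.14108959548514 286.3184562269917 209.03663043103606 [0.33796102 0.02670343 0.99193202] [[0.026, -1.0, -0.007], [-0.981, -0.024, -0.192], [0.191, 0.012, -0.981]] dict_keys(['fovy', 'cx', 'cy', 'camera_from_world'])
{'time': 0.1, 'joint_positions': array([ 1.17210666e+00,  2.64721741e-01,  1.60524170e+00, -3.43443185e-05,
        1.27371262e+00, -3.69224469e-02]), 'joint_velocities': array([-0.00294589, -0.00034132, -0.00292075, -0.00058991,  0.00033502,
        0.00226457]), 'joint_torque': array([ 1.07330181e-04, -5.03620327e+01, -3.58070147e+01,  7.31016439e-02,
        2.34259805e-02, -6.67191443e-05]), 'ee_pos': array([0.23867447, 0.6306985 , 0.23748061]), 'tool_rot': array([-0.56507777, -3.08992785,  0.003206  ]), 'ft_force': array([-0.04213192, -0.25557578, -0.2151799 ]), 'wrist_torque': array([ 0.01618694, -0.03925693, -0.00056821]), 'finger_force': 0.0, 'grip_width': 0.08828900520012115}
```

View pics/top0v.png

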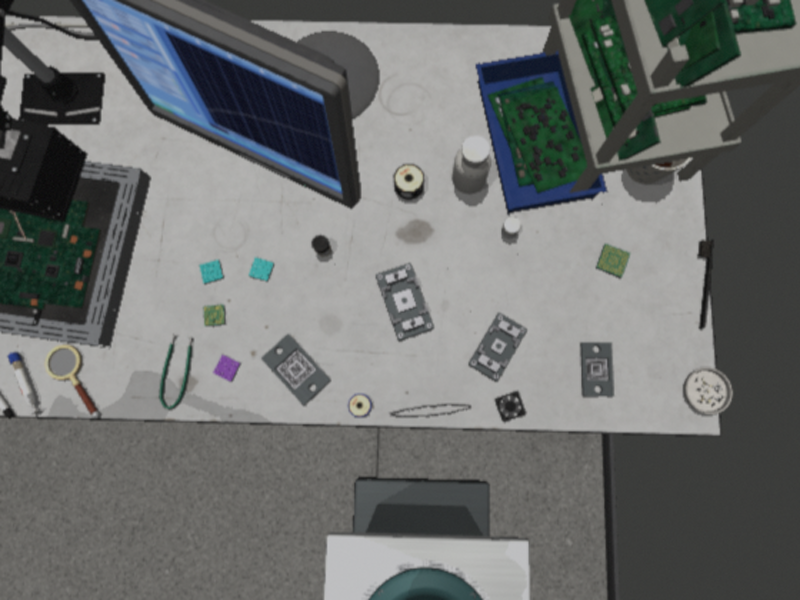

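View pics/scene0v.png

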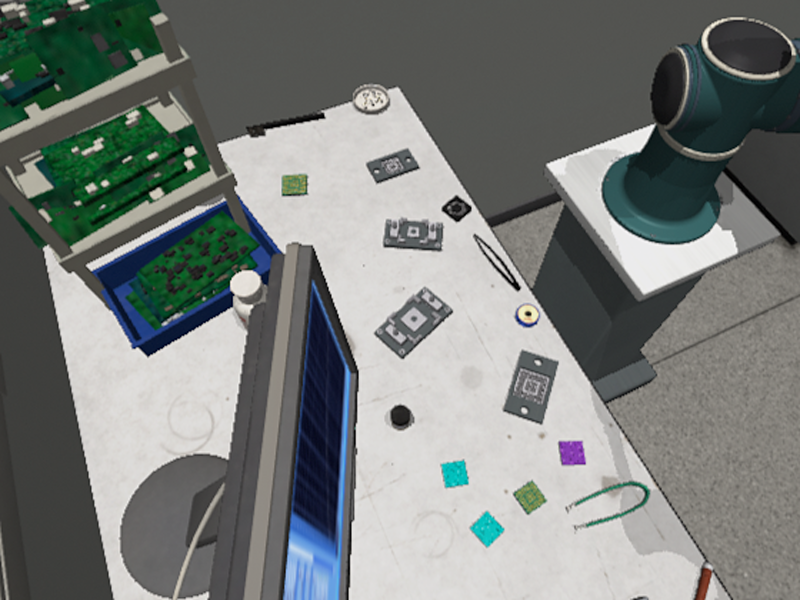

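```bash
python3 - <<'E'
from h import *
t=cv2.imread("pics/top0.png"); s=cv2.imread("pics/scene0.png")
def c(im,x,y,w,h,k): return cv2.resize(im[y:y+h,x:x+w],(w*k,h*k),interpolation=cv2.INTER_CUBIC)
a=c(t,255,175,133,100,6)[:300*2]
cv2.imwrite("pics/c1.png",a)
cv2.imwrite("pics/c2.png",c(s,255,140,80,120,5))
E
```

```text
(no output)
```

View pics/c1.png

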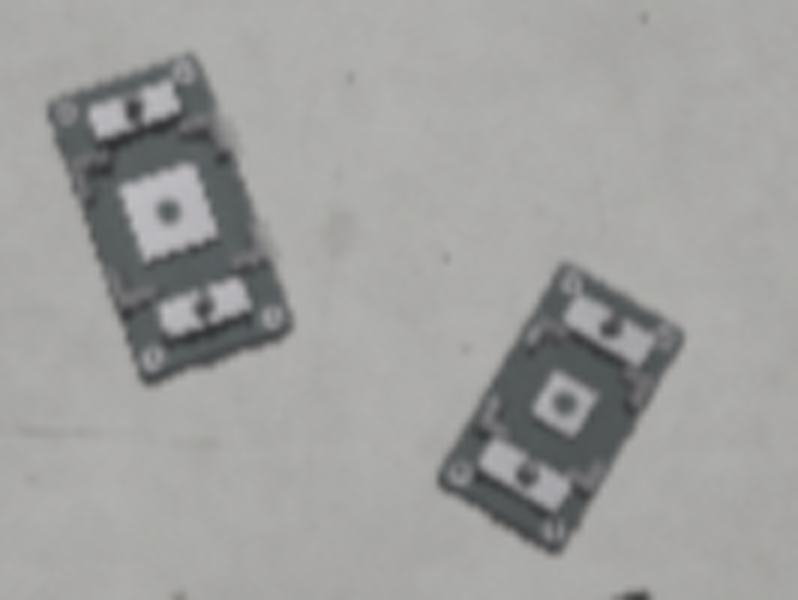

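View pics/c2.png

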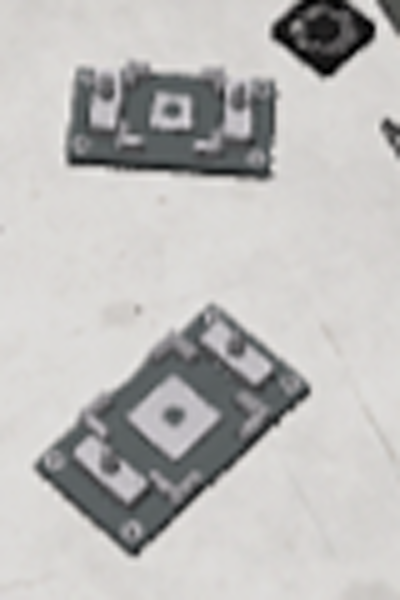

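```bash
cat > meas.py <<'E'
from h import *
guess={}
def rect(n,mask,z,near,rad,size):
    cs,_=cv2.findContours(mask,cv2.RETR_EXTERNAL,cv2.CHAIN_APPROX_NONE)
    best=None
    for c in cs:
        if len(c)<8: continue
        W=ray(n,c[:,0,:],z)[:,:2]*1000
        (x,y),(w,h),a=cv2.minAreaRect(W.astype(np.float32))
        if np.hypot(x-near[0],y-near[1])>rad or abs(max(w,h)-max(size))>.25*max(size) or abs(min(w,h)-min(size))>.25*min(size): continue
        if w<h: w,h,a=h,w,a+90
        return np.array([x,y,w,h,(a+90)%180-90])
def masks(im):
    g=cv2.cvtColor(im,cv2.COLOR_BGR2GRAY); hsv=cv2.cvtColor(im,cv2.COLOR_BGR2HSV)
    dark=((g<125)*255).astype(np.uint8)
    green=(((hsv[...,0]>28)&(hsv[...,0]<75)&(hsv[...,1]>70))*255).astype(np.uint8)
    return g,dark,green
E
python3 - <<'E'
from meas import *
im={n:cv2.imread(f"pics/{n}0.png") for n in("top","scene")}
px={"jig_large":(404,300),"jig_small":(498,346),"stencil_large":(296,370),"stencil_small":(597,370),"chip_large":(613,261),"chip_small":(214,315),"jar_dark":(320,244),"jar_white":(512,228)}
sz={"jig_large":(120,64),"jig_small":(102,56),"stencil_large":(106,60),"stencil_small":(88,50),"chip_large":(46,46),"chip_small":(34,34)}
for k,p in px.items():
    z={"j":.01,"s":.004,"c":.006}[k[0]]
    if "jar" in k: z=.038
    w=ray("top",np.array(p)*.7,z)[0,:2]*1000
    if "jar" in k: print(k,w.round());continue
    for n in im:
        g,d,gr=masks(im[n])
        print(k,n,w.round(),rect(n,gr if k[0]=="c" else d,z if k[0]!="j" else .005,w,25,sz[k]))
        if k[0]=="j":
            br=((g>115)*255).astype(np.uint8)
            cs,_=cv2.findContours(br,cv2.RETR_LIST,cv2.CHAIN_APPROX_NONE)
            for c in cs:
              for zz in(.016,.024):
                W=ray(n,c[:,0,:],zz)[:,:2]*1000
                (x,y),(a,b),t=cv2.minAreaRect(W.astype(np.float32))
                if max(a,b)<45 and min(a,b)>8 and np.hypot(x-w[0],y-w[1])<60: print("   ",zz,np.round([x,y,a,b,t],1))
E
```

```text
jig_large top [527.  47.] [525.77893066  47.1592865  121.79856873  65.23200989  20.87687111]
    0.016 [488.3  32.8  14.4  36.7  20.1]
    0.024 [487.1  32.8  14.2  36.4  20.1]
    0.016 [526.6  48.1  33.   32.6  20.1]
    0.024 [525.   47.9  32.7  32.4  20.1]
    0.016 [563.9  72.8  14.   16.   20.3]
    0.024 [562.1  72.4  13.9  15.9  20.3]
jig_large scene [527.  47.] [529.51293945  48.51611328 120.77667999  65.83053589  20.56088448]
    0.016 [543.8  80.5  12.5  20.5  65.3]
    0.024 [545.5  83.9  12.4  20.3  65.3]
    0.016 [529.4  48.6   8.7  10.8  16.8]
    0.024 [531.2  52.3   8.6  10.7  16.8]
    0.016 [498.5  60.5  17.6  15.4  23.1]
    0.024 [500.7  64.1  17.4  15.3  23.1]
    0.016 [529.9  47.9  32.9  32.5  22.8]
    0.024 [531.7  51.6  32.6  32.2  22.8]
    0.016 [484.9  27.3  15.4  10.5  23.3]
    0.024 [487.2  31.2  15.3  10.5  23.3]
jig_small top [ 453. -110.] [ 453.1149292  -109.47200012  104.18334961   57.147995    -29.73454285]
    0.016 [425.9 -93.8  36.1  14.3  61.3]
    0.024 [425.2 -92.8  35.8  14.2  61.3]
    0.016 [ 453.8 -109.6    8.2   10.1   45.7]
    0.024 [ 452.8 -108.5    8.1   10.    45.7]
    0.016 [ 453.7 -109.4   19.9   19.8   57.1]
    0.024 [ 452.8 -108.2   19.7   19.6   57.1]
    0.016 [ 489.1 -128.6   37.6   20.7   59.6]
    0.024 [ 487.8 -127.3   37.3   20.5   59.6]
jig_small scene [ 453. -110.] [ 456.39587402 -108.15028381  101.76681519   59.88788986  -30.43395996]Traceback (most recent call last):
  File "<stdin>", line 18, in <module>
  File "h.py", line 8, in ray
    f,cx,cy,T=K(n); uv=np.atleast_2d(uv).astype(float)
              ~^^^
  File "h.py", line 5, in K
    p=arm.camera_params(n); f=210/np.tan(np.radians(p["fovy"])/2)
ValueError: time passes only in moves, steps and waits
```

```bash
python3 - <<'E'
from bench import arm; import pickle
pickle.dump({n:arm.camera_params(n) for n in("top","scene")},open("cam.pkl","wb"))
E
sed -i 's/p=arm.camera_params(n)/p=CP[n]/; s/^from bench import arm/from bench import arm\nimport pickle; CP=pickle.load(open("\.\/cam.pkl","rb"))/' h.py
python3 - <<'E'
from meas import *
im={n:cv2.imread(f"pics/{n}0.png") for n in("top","scene")}
px={"jig_large":(404,300),"jig_small":(498,346),"stencil_large":(296,370),"stencil_small":(597,370),"chip_large":(613,261),"chip_small":(214,315),"jar_dark":(320,244),"jar_white":(512,228)}
sz={"jig_large":(120,64),"jig_small":(102,56),"stencil_large":(106,60),"stencil_small":(88,50),"chip_large":(46,46),"chip_small":(34,34)}
for k,p in px.items():
    z={"j":.01,"s":.004,"c":.006}[k[0]]
    if "jar" in k: z=.038
    w=ray("top",np.array(p)*.7,z)[0,:2]*1000
    if "jar" in k: print(k,w.round());continue
    for n in im:
        g,d,gr=masks(im[n])
        print(k,n,np.round(rect(n,gr if k[0]=="c" else d,z if k[0]!="j" else .005,w,25,sz[k]),1))
        if k=="jig_small" and n=="scene":
          for th in(105,115,125,135):
            cs,_=cv2.findContours(((g>th)*255).astype(np.uint8),cv2.RETR_LIST,cv2.CHAIN_APPROX_NONE)
            for c in cs:
                W=ray(n,c[:,0,:],.016)[:,:2]*1000
                (x,y),(a,b),t=cv2.minAreaRect(W.astype(np.float32))
                if max(a,b)<45 and min(a,b)>12 and np.hypot(x-w[0],y-w[1])<20: print("   ",th,np.round([x,y,a,b,t],1))
E
```

```text
jig_large top [525.8  47.2 121.8  65.2  20.9]
jig_large scene [529.5  48.5 120.8  65.8  20.6]
jig_small top [ 453.1 -109.5  104.2   57.1  -29.7]
jig_small scene [ 456.4 -108.2  101.8   59.9  -30.4]
    105 [ 456.6 -108.2   21.5   20.1   65.2]
    115 [ 456.6 -108.2   21.5   20.1   65.2]
    125 [ 456.7 -108.3   21.5   20.    65.3]
    135 [ 457.8 -108.7   21.5   17.5   64.7]
stencil_large top [407.8 223.2 109.1  60.9  45. ]
stencil_large scene [411.3 224.7 106.9  60.3  44.8]
stencil_small top [ 420.  -272.7   87.    53.1    1.1]
stencil_small scene [ 424.4 -270.6   90.    53.6    0.6]
chip_large top [ 605.8 -305.7   41.3   41.3   68.3]
chip_large scene [ 609.2 -303.2   43.6   42.8   69.9]
chip_small top [494.6 366.5  30.5  30.1 -81.3]
chip_small scene [497.8 368.2  32.8  32.4   6.2]
jar_dark [613. 189.]
jar_white [ 648. -130.]
```

```bash
cat >> h.py <<'E'
def go(x,y,z,yaw):
    "shift (mm) and turn to put the TCP at x,y,z mm pointing down, fingers closing along yaw deg"
    o=arm.get_obs(); R0=R.from_rotvec(o["tool_rot"]); c,s=np.cos(np.radians(yaw)),np.sin(np.radians(yaw))
    best=None
    for k in(1,-1):
        Y=np.array([c,s,0])*k; Z=np.array([0,0,-1.]); X=np.cross(Y,Z)
        dr=(R0.inv()*R.from_matrix(np.c_[X,Y,Z])).as_rotvec()
        if best is None or np.linalg.norm(dr)<np.linalg.norm(best): best=dr
    t=R0.inv().apply(np.array([x,y,z])-o["ee_pos"]*1000)
    print("T",t.round(1).tolist(),"dr",best.round(4).tolist(),"F",o["ft_force"].round(1),"w",round(o["grip_width"]*1000,1),"t",o["time"])
E
python3 -c "
from h import *
go(496,367.5,60,97.5)"
```

```text
T [-333.8, -154.7, 177.8] dr [-0.002, -0.0006, -0.4927] F [-0.  -0.3 -0.2] w 88.3 t 0.1
```

>>> send_rows(translation=[[-30,-14,16],[-80,-37,43],[-130,-60,69],[-180,-83,96],[-230,-107,123],[-280,-130,149],[-315,-146,168],[-334,-155,178],[-334,-155,178],[-334,-155,178],[-334,-155,178]], dr=[[0,0,-0.05],[0,0,-0.15],[0,0,-0.25],[0,0,-0.35],[0,0,-0.45],[0,0,-0.49],[-0.002,0,-0.493],[-0.002,0,-0.493],[-0.002,0,-0.493],[-0.002,0,-0.493],[-0.002,0,-0.493]], jaw=[0.75,0.75,0.75,0.75,0.75,0.75,0.75,0.75,0.75,0.75,0.75])

```text
time: 1.48
ee_pos: [0.4961, 0.3697, 0.0618]
tool_rot: [-0.208, 3.133, 0.005]
ft_force: [-0.1, 0.8, -0.3]
grip_width: 0.0664
finger_force: 0.0
```

```bash
python3 -c "
from h import *
go(496,367.5,2,97.5)
for n in('top','scene'): cv2.imwrite(f'pics/{n}1.png',arm.grab_frame(n))
a,b=[cv2.imread(f'pics/{n}1.png') for n in('top','scene')]
p=proj('top',[.496,.367,.03])[0].astype(int);q=proj('scene',[.496,.367,.03])[0].astype(int)
c=lambda im,p:cv2.resize(im[max(0,p[1]-50):p[1]+50,max(0,p[0]-40):max(0,p[0]-40)+80],(400,500),interpolation=cv2.INTER_CUBIC)
print(p,q);cv2.imwrite('pics/c3.png',np.hstack([c(a,p),c(b,q)]))
"
```

```text
T [0.5, -2.3, 59.8] dr [0.0029, 0.0018, 0.002] F [-0.1  0.8 -0.3] w 66.4 t 1.475
[146 218] [373 344]
```

View pics/c3.png

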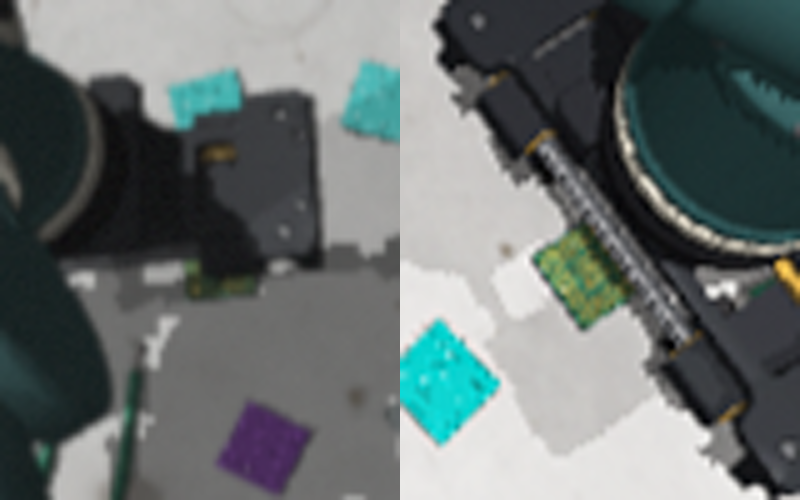

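>>> send_rows(translation=[[0,-2,15],[0,-2,35],[0,-2,50],[0,-2,56],[0,-2,57],[0,-2,57]], dr=[[0.003,0.002,0.002],[0.003,0.002,0.002],[0.003,0.002,0.002],[0.003,0.002,0.002],[0.003,0.002,0.002],[0.003,0.002,0.002]], jaw=[0.75,0.75,0.75,0.75,0.75,0.75])

```text
time: 2.33
ee_pos: [0.4971, 0.3664, 0.004]
tool_rot: [0.203, -3.134, 0.001]
ft_force: [0.5, -0.2, 0.7]
grip_width: 0.0661
finger_force: 0.0
```

```bash
python3 -c "
from h import *
go(496,367.5,2,97.5)"
```

```text
T [1.0, 1.2, 2.0] dr [-0.0008, -0.001, -0.0018] F [ 0.5 -0.2  0.7] w 66.1 t 2.325
```

Close, then lift.

>>> send_rows(translation=[[0,1,2],[0,1,2],[0,1,2],[0,1,2],[0,1,2],[0,1,2],[0,1,2],[0,1,-5],[0,1,-30],[0,1,-70],[0,1,-98],[0,1,-98],[0,1,-98]], dr=[[0,0,0],[0,0,0],[0,0,0],[0,0,0],[0,0,0],[0,0,0],[0,0,0],[0,0,0],[0,0,0],[0,0,0],[0,0,0],[0,0,0],[0,0,0]], jaw=[0.75,0.6,0.2,0.2,0.2,0.2,0.2,0.2,0.2,0.2,0.2,0.2,0.2])

```text
time: 3.95
ee_pos: [0.4961, 0.3669, 0.1008]
tool_rot: [0.203, -3.132, 0.003]
ft_force: [0.0, 0.7, -0.4]
grip_width: 0.0331
finger_force: 30.0
```

```bash
python3 -c "
from h import *
go(455.2,-108.9,100,60)"
```

```text
T [101.9, -466.6, 1.8] dr [-0.0025, -0.002, 0.6528] F [ 0.   0.7 -0.4] w 33.1 t 3.95
```

>>> send_rows(translation=[[4,-20,0],[13,-60,0],[25,-115,0],[37,-170,0],[49,-225,0],[61,-280,0],[73,-335,0],[85,-390,0],[94,-432,0],[100,-458,0],[102,-466,0],[102,-466,0],[102,-466,0]], dr=[[0,0,0.05],[0,0,0.13],[0,0,0.21],[0,0,0.29],[0,0,0.37],[0,0,0.45],[0,0,0.53],[0,0,0.6],[0,0,0.64],[0,0,0.653],[0,0,0.653],[0,0,0.653],[0,0,0.653]], jaw=[0.2,0.2,0.2,0.2,0.2,0.2,0.2,0.2,0.2,0.2,0.2,0.2,0.2])

```text
time: 5.58
ee_pos: [0.4552, -0.1071, 0.1019]
tool_rot: [-0.812, -3.033, 0.002]
ft_force: [0.3, -1.1, 0.1]
grip_width: 0.0336
finger_force: 30.0
```

```bash
python3 -c "
from h import *
go(455.2,-108.9,60,60)
for n in('top','scene'): cv2.imwrite(f'pics/{n}2.png',arm.grab_frame(n))
a,b=[cv2.imread(f'pics/{n}2.png') for n in('top','scene')]
P=[.455,-.109,.1]
p=proj('top',P)[0].astype(int);q=proj('scene',P)[0].astype(int)
c=lambda im,p:cv2.resize(im[max(0,p[1]-50):p[1]+50,max(0,p[0]-40):max(0,p[0]-40)+80],(400,500),interpolation=cv2.INTER_CUBIC)
print(p,q);cv2.imwrite('pics/c4.png',np.hstack([c(a,p),c(b,q)]))
"
```

```text
T [-1.0, -1.5, 41.9] dr [-0.0017, -0.0015, 0.0003] F [ 0.3 -1.1  0.1] w 33.6 t 5.575
[353 236] [289 139]
```

View pics/c4.png

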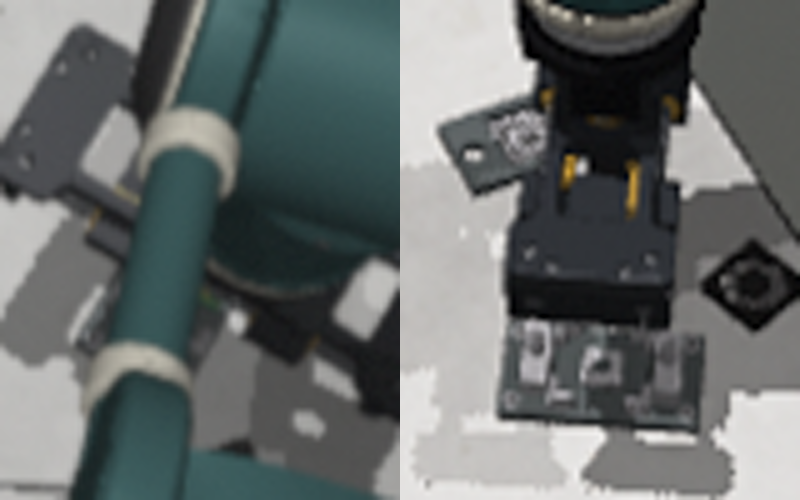

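>>> send_rows(translation=[[-1,-1.5,20],[-1,-1.5,50],[-1,-1.5,70],[-1,-1.5,76],[-1,-1.5,79],[-1,-1.5,81],[-1,-1.5,82.5],[-1,-1.5,82.5],[-1,-1.5,82.5]], dr=[[0,0,0],[0,0,0],[0,0,0],[0,0,0],[0,0,0],[0,0,0],[0,0,0],[0,0,0],[0,0,0]], jaw=[0.2,0.2,0.2,0.2,0.2,0.2,0.2,0.2,0.2])

```text
time: 6.8
ee_pos: [0.4558, -0.1099, 0.0202]
tool_rot: [-0.814, -3.034, 0.002]
ft_force: [-0.3, -0.5, -0.4]
grip_width: 0.0332
finger_force: 30.0
```

```bash
python3 -c "
from h import *
go(455.2,-108.9,100,60);print(arm.get_obs()['wrist_torque'])"
```

```text
T [1.1, 0.4, -79.8] dr [-0.0016, 0.0, -0.0003] F [-0.3 -0.5 -0.4] w 33.2 t 6.8
[-0.04294897 -0.01243707  0.00193934]
```

>>> send_rows(translation=[[0,0,1.5],[0,0,2],[0,0,2],[0,0,2],[0,0,2],[0,0,2],[0,0,0],[0,0,-30],[0,0,-70],[0,0,-78],[0,0,-78]], dr=[[0,0,0],[0,0,0],[0,0,0],[0,0,0],[0,0,0],[0,0,0],[0,0,0],[0,0,0],[0,0,0],[0,0,0],[0,0,0]], jaw=[0.2,0.2,0.45,0.5,0.5,0.5,0.6,0.6,0.6,0.7,0.7])

```text
time: 8.18
ee_pos: [0.456, -0.1098, 0.0982]
tool_rot: [0.813, 3.034, -0.003]
ft_force: [-0.6, 0.9, -0.0]
grip_width: 0.062
finger_force: 0.0
```

```bash
python3 -c "
from h import *
go(607.5,-304.5,60,69.3)"
```

```text
T [-228.5, -92.8, 38.5] dr [-0.0015, 0.0006, -0.1625] F [-0.6  0.9 -0. ] w 62.0 t 8.175
```

>>> send_rows(translation=[[-20,-8,0],[-60,-25,0],[-110,-45,0],[-160,-65,10],[-200,-81,25],[-222,-90,34],[-228.5,-93,38.5],[-228.5,-93,38.5],[-228.5,-93,38.5]], dr=[[0,0,-0.03],[0,0,-0.1],[0,0,-0.16],[0,0,-0.163],[0,0,-0.163],[0,0,-0.163],[0,0,-0.163],[0,0,-0.163],[0,0,-0.163]], jaw=[0.85,0.85,0.85,0.85,0.85,0.85,0.85,0.85,0.85])

```text
time: 9.3
ee_pos: [0.6062, -0.3035, 0.0591]
tool_rot: [-0.562, -3.089, 0.002]
ft_force: [0.9, 0.2, 0.2]
grip_width: 0.0751
finger_force: 0.0
```

```bash
cat > look.py <<'E'
from h import *; import sys
k=sys.argv[1]; P=[float(v)/1000 for v in sys.argv[2:5]]
out=[]
for n in('top','scene'):
    im=arm.grab_frame(n); cv2.imwrite(f'pics/{n}{k}.png',im)
    p=proj(n,P)[0].astype(int); x,y=np.clip(p[0]-40,0,480),np.clip(p[1]-50,0,320)
    print(n,p,"crop origin",x,y); out.append(cv2.resize(im[y:y+100,x:x+80],(400,500),interpolation=cv2.INTER_CUBIC))
cv2.imwrite(f'pics/look{k}.png',np.hstack(out))
E
python3 look.py 3 455 -109 20; python3 -c "
from h import *
go(607.5,-304.5,2,69.3)"
```

```text
top [348 241] crop origin 308 191
scene [289 160] crop origin 249 110
T [-1.0, -0.3, 57.9] dr [-0.0016, -0.0006, 0.0012] F [-0.3  0.2  1.4] w 74.9 t 9.4
```

View pics/look3.png

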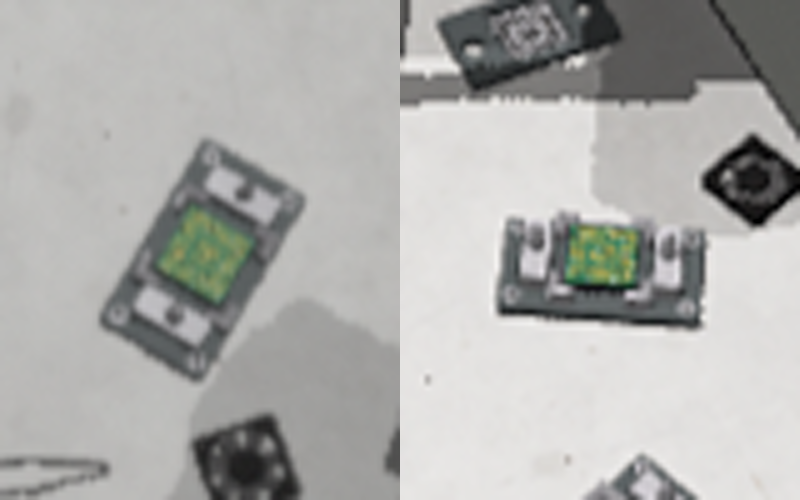

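>>> send_rows(translation=[[-1,0,15],[-1,0,35],[-1,0,50],[-1,0,56],[-1,0,57.5],[-1,0,57.5],[-1,0,57.5],[-1,0,57.5],[-1,0,57.5],[-1,0,57.5],[-1,0,57.5],[-1,0,57.5],[-1,0,50],[-1,0,20],[-1,0,-25],[-1,0,-41],[-1,0,-41]], dr=[[0,0,0],[0,0,0],[0,0,0],[0,0,0],[0,0,0],[0,0,0],[0,0,0],[0,0,0],[0,0,0],[0,0,0],[0,0,0],[0,0,0],[0,0,0],[0,0,0],[0,0,0],[0,0,0],[0,0,0]], jaw=[0.85,0.85,0.85,0.85,0.85,0.85,0.85,0.7,0.4,0.35,0.35,0.35,0.35,0.35,0.35,0.35,0.35])

```text
time: 11.52
ee_pos: [0.609, -0.3054, 0.1021]
tool_rot: [0.563, 3.089, -0.004]
ft_force: [-0.2, 0.4, -0.5]
grip_width: 0.0449
finger_force: 30.0
```

```bash
python3 -c "
from meas import *
go(528.2,48,100,110.5)
uv=[]
for n in('top','scene'):
    m=masks(cv2.imread(f'pics/{n}3.png'))[2]
    print(n,rect(n,m,.022,(455,-109),20,(34,34)).round(1))
"
```

```text
T [200.4, 302.2, 0.9] dr [-0.0029, 0.0016, -0.7186] F [-0.2  0.4 -0.5] w 44.9 t 11.525
top [ 453.1 -109.    31.5   31.4   60.8]
scene [ 457.2 -105.9   34.7   33.2   59.5]
```

>>> send_rows(translation=[[8,12,0],[27,42,0],[55,83,0],[83,125,0],[111,167,0],[139,209,0],[165,249,0],[185,279,0],[196,296,0],[200.5,302,0],[200.5,302,0],[200.5,302,0]], dr=[[0,0,-0.05],[0,0,-0.13],[0,0,-0.22],[0,0,-0.31],[0,0,-0.4],[0,0,-0.49],[0,0,-0.58],[0,0,-0.65],[0,0,-0.7],[-0.003,0.0015,-0.719],[-0.003,0.0015,-0.719],[-0.003,0.0015,-0.719]], jaw=[0.35,0.35,0.35,0.35,0.35,0.35,0.35,0.35,0.35,0.35,0.35,0.35])

```text
time: 13.02
ee_pos: [0.5273, 0.0475, 0.1]
tool_rot: [0.557, -3.089, -0.003]
ft_force: [-0.4, 0.1, -0.6]
grip_width: 0.0453
finger_force: 30.0
```

```bash
python3 -c "
from h import *
go(528.2,48,18,110.5)"
```

```text
T [-1.1, -0.0, 82.0] dr [0.0022, -0.0021, -0.0009] F [-0.4  0.1 -0.6] w 45.3 t 13.025
```

>>> send_rows(translation=[[-1,0,20],[-1,0,50],[-1,0,68],[-1,0,74],[-1,0,77],[-1,0,79],[-1,0,80],[-1,0,80]], dr=[[0.002,-0.002,0],[0.002,-0.002,0],[0.002,-0.002,0],[0.002,-0.002,0],[0.002,-0.002,0],[0.002,-0.002,0],[0.002,-0.002,0],[0.002,-0.002,0]], jaw=[0.35,0.35,0.35,0.35,0.35,0.35,0.35,0.35])

```text
time: 14.02
ee_pos: [0.5281, 0.049, 0.0205]
tool_rot: [-0.56, 3.091, 0.001]
ft_force: [0.8, 0.4, -0.2]
grip_width: 0.045
finger_force: 30.0
```

>>> send_rows(translation=[[0,0,1.5],[0,0,2.3],[0,0,2.3],[0,0,2.3],[0,0,2.3],[0,0,2.3],[0,0,0],[0,0,-30],[0,0,-70],[0,0,-78],[0,0,-78]], dr=[[0,0,0],[0,0,0],[0,0,0],[0,0,0],[0,0,0],[0,0,0],[0,0,0],[0,0,0],[0,0,0],[0,0,0],[0,0,0]], jaw=[0.35,0.35,0.58,0.62,0.65,0.65,0.7,0.7,0.8,0.9,0.9])

```text
time: 15.4
ee_pos: [0.5281, 0.0489, 0.0984]
tool_rot: [-0.559, 3.09, 0.001]
ft_force: [-0.5, 0.5, -0.1]
grip_width: 0.0792
finger_force: 0.0
```

```bash
python3 -c "
from h import *
go(409.6,224,70,134.9)"
```

```text
T [49.6, 205.5, 28.4] dr [-0.0001, 0.0012, -0.4254] F [-0.5  0.5 -0.1] w 79.2 t 15.4
```

>>> send_rows(translation=[[4,18,0],[13,52,4],[24,99,12],[36,147,20],[44,184,26],[48,200,28],[49.5,205.5,28.5],[49.5,205.5,28.5],[49.5,205.5,28.5]], dr=[[0,0,-0.05],[0,0,-0.15],[0,0,-0.25],[0,0,-0.34],[0,0,-0.41],[0,0,-0.425],[0,0.001,-0.425],[0,0.001,-0.425],[0,0.001,-0.425]], jaw=[1,1,1,1,1,1,1,1,1])

```text
time: 16.52
ee_pos: [0.4101, 0.2235, 0.0699]
tool_rot: [1.197, -2.904, -0.0]
ft_force: [0.2, 0.2, -0.2]
grip_width: 0.0881
finger_force: 0.0
```

```bash
python3 look.py 4 528 48 20;  python3 -c "
from meas import *
go(409.6,224,2,134.9)
for n in('top','scene'):
    m=masks(cv2.imread(f'pics/{n}4.png'))[2]
    print(n,rect(n,m,.022,(528,48),20,(45,45)))
"
```

```text
top [282 208] crop origin 242 158
scene [289 221] crop origin 249 171
T [-0.1, 0.7, 67.9] dr [0.0005, -0.0004, -0.0019] F [ 0.  -0.5 -0.4] w 88.2 t 16.625
top [525.91638184  48.87150955  43.82161331  42.58117294  19.47418594]
scene [530.16430664  50.72452545  46.42672729  45.89936066  19.95921707]
```

View pics/look4.png

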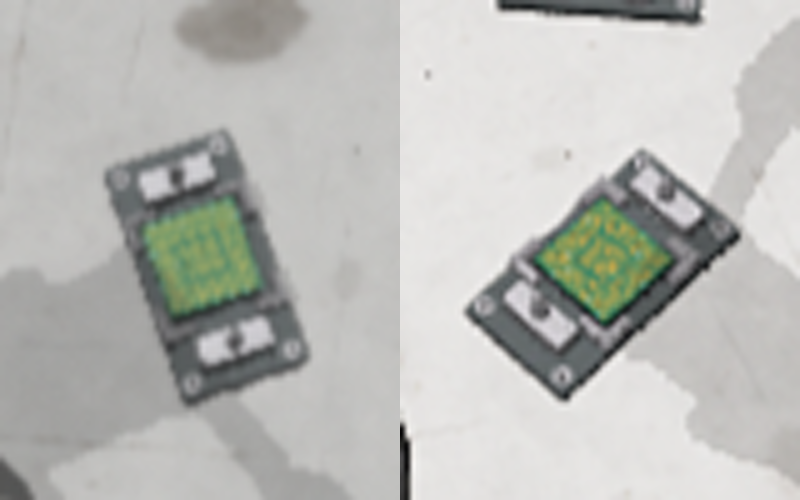

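>>> send_rows(translation=[[0,0.5,15],[0,0.5,40],[0,0.5,58],[0,0.5,65],[0,0.5,67],[0,0.5,67],[0,0.5,67],[0,0.5,67],[0,0.5,67],[0,0.5,67],[0,0.5,67],[0,0.5,67],[0,0.5,60],[0,0.5,35],[0,0.5,-10],[0,0.5,-30],[0,0.5,-30],[0,0.5,-30]], dr=[[0,0,0],[0,0,0],[0,0,0],[0,0,0],[0,0,0],[0,0,0],[0,0,0],[0,0,0],[0,0,0],[0,0,0],[0,0,0],[0,0,0],[0,0,0],[0,0,0],[0,0,0],[0,0,0],[0,0,0],[0,0,0]], jaw=[1,1,1,1,1,1,1,0.8,0.55,0.55,0.55,0.55,0.55,0.55,0.55,0.55,0.55,0.55])

```text
time: 18.88
ee_pos: [0.4082, 0.224, 0.0988]
tool_rot: [1.198, -2.901, -0.0]
ft_force: [0.3, -0.1, -1.1]
grip_width: 0.0595
finger_force: 30.0
```

```bash
python3 -c "
from h import *
go(528.2,48.5,100,110.3)"
```

```text
T [38.8, -209.0, -1.4] dr [0.0007, -0.0024, 0.4289] F [ 0.3 -0.1 -1.1] w 59.5 t 18.875
```

```bash
python3 -c "
from h import *
D={'top':[(277.6,193.6),(289.2,226.4)],'scene':[(302.6,208.4),(277.6,233)]}
for z in(.03,.036):
  for n in D:
    P=ray(n,D[n],z)[:,:2]*1000; P=P[np.argsort(-P[:,0])]; d=P[0]-P[1]
    print(n,z,P.round(1).tolist(),P.mean(0).round(1),np.hypot(*d).round(1),np.degrees(np.arctan2(d[1],d[0])).round(1))
"
```

```text
top 0.03 [[562.3, 60.2], [484.5, 30.9]] [523.4  45.5] 83.1 20.7
scene 0.03 [[567.3, 67.5], [488.8, 34.1]] [528.   50.8] 85.3 23.0
top 0.036 [[560.9, 60.0], [483.6, 30.8]] [522.3  45.4] 82.6 20.7
scene 0.036 [[568.4, 70.2], [490.4, 37.0]] [529.4  53.6] 84.7 23.0
```

>>> send_rows(translation=[[2,-10,0],[7,-38,0],[15,-80,0],[23,-125,0],[31,-167,0],[36,-194,0],[38,-205,0],[39,-209,0],[39,-209,0],[39,-209,0]], dr=[[0,0,0.04],[0,0,0.12],[0,0,0.2],[0,0,0.28],[0,0,0.36],[0,0,0.41],[0,0,0.427],[0.001,-0.002,0.427],[0.001,-0.002,0.427],[0.001,-0.002,0.427]], jaw=[0.55,0.55,0.55,0.55,0.55,0.55,0.55,0.55,0.55,0.55])

```text
time: 20.12
ee_pos: [0.5282, 0.0495, 0.0994]
tool_rot: [-0.558, 3.091, 0.0]
ft_force: [-0.1, 0.2, -1.6]
grip_width: 0.0594
finger_force: 30.0
```

```bash
python3 look.py 5 528 48 70;  python3 -c "
from h import *
go(528.2,48.5,44,110.8)"
```

```text
top [282 204] crop origin 242 154
scene [290 211] crop origin 250 161
T [0.6, -0.8, 55.6] dr [-0.0001, 0.0011, -0.0056] F [-0.1 -0.2 -0.3] w 59.3 t 20.225
```

View pics/look5.png

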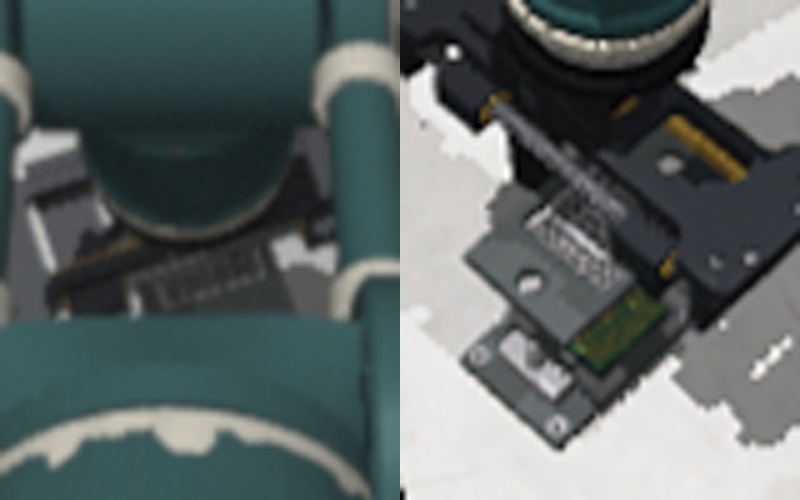

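```bash
python3 -c "
from h import *
H=ray('scene',(275.8,217.8),.101)[0]*1000; P=ray('scene',(277.6,232.6),.033)[0]*1000
o=arm.get_obs()['ee_pos']*1000
print(H,P,H-P, H-o, P-o)
th=np.radians(20.8); u=np.array([np.cos(th),np.sin(th)]);v=np.array([-u[1],u[0]])
for q in(H-o,P-o): print(q[:2]@u,q[:2]@v)
"
```

```text
[569.54246415  65.50190094 101.        ] [567.46054461  67.91166861  33.        ] [ 2.08191954 -2.40976767 68.        ] [41.0757565  16.0759181   1.40153499] [ 38.99383696  18.48568577 -66.59846501]
44.10734229949864 0.44189389065859075
43.01683573223829 3.433910705181969
```

>>> send_rows(translation=[[0.5,-0.5,15],[0.5,-0.8,35],[0.5,-0.8,48],[0.5,-0.8,53],[0.5,-0.8,53],[0.5,-0.8,53]], dr=[[0,0,-0.005],[0,0,-0.006],[0,0.001,-0.006],[0,0.001,-0.006],[0,0.001,-0.006],[0,0.001,-0.006]], jaw=[0.55,0.55,0.55,0.55,0.55,0.55])

```text
time: 20.98
ee_pos: [0.5293, 0.0479, 0.0471]
tool_rot: [-0.566, 3.089, -0.001]
ft_force: [-0.9, -0.4, -1.1]
grip_width: 0.0593
finger_force: 30.0
```

```bash
python3 -c "
from h import *
go(528.2,48.5,44,110.8)
im=arm.grab_frame('scene'); cv2.imwrite('pics/s6.png',im)
cv2.imwrite('pics/s6v.png',cv2.resize(im[205:255,255:315],(720,600),interpolation=cv2.INTER_CUBIC))"
```

```text
T [0.8, 1.0, 3.1] dr [-0.0006, 0.0012, -0.0008] F [-0.9 -0.4 -1.1] w 59.3 t 20.975
```

View pics/s6v.png

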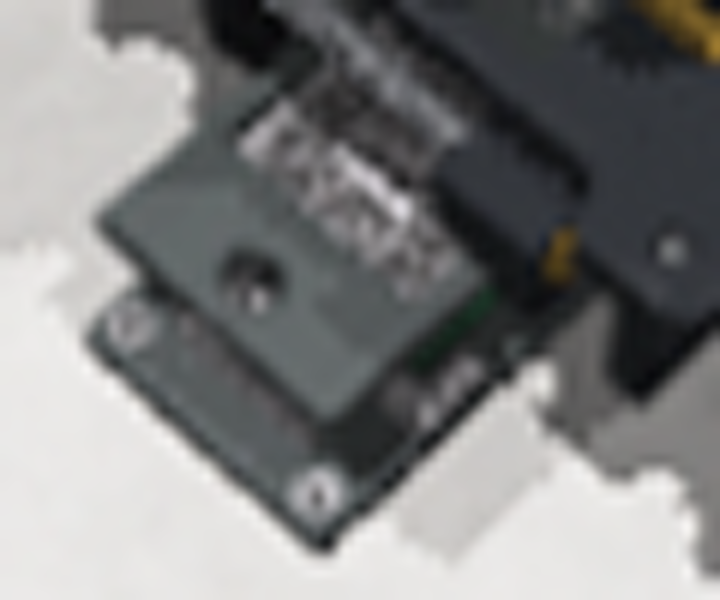

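```bash
python3 -c "
from h import *
P=ray('scene',(277.6,232.6),.033)[0]; print(proj('scene',[P,[P[0],P[1],.042],[P[0],P[1],.05]]))
H=ray('scene',(275.9,228.2),.050)[0]; d=(H-P)[:2]*1000
th=np.radians(20.8); u=np.array([np.cos(th),np.sin(th)]);v=np.array([-u[1],u[0]])
print(d,d@u,d@v)
im=cv2.imread('pics/s6.png');print(cv2.cvtColor(im,6)[222:235,268:286])
# pin blob in picture 4
im=cv2.imread('pics/scene4.png');print(cv2.cvtColor(im,6)[226:240,269:288])
"
```

```text
[[277.6        232.6       ]
 [277.5479401  230.82210487]
 [277.50090083 229.21566889]]
[ 2.17130921 -3.74411345] 0.700234847835038 -4.271140403335541
[[100 101 101 104 104 103 105  98  94  86  84  79 116 108  98 102 103  96]
 [101 101 103 104 103 104 103 102 101  88  86  87  84  97 127 127 109 142]
 [102 103 103 104 104 104 102  99 101  98  98  90  86  83 112 124 123 146]
 [104 103 104 104 104 100  84  83  90 101 103  98  89  86  86 102 101 127]
 [102 105 104 103 101  87  53  50  58  68  91 102  98  89  87  85  81 116]
 [ 83 103 104 102  98  69  46  54  46  33  68  99 105  98  97  90  87  95]
 [ 52  84 100 101  99  73  68  71  52  35  58  97 105 105 106  93  88  88]
 [ 36  52  76 100 103  91  98  78 129  82  73 101 105  99  97  92  89  90]
 [ 70  59  51  77 102 100 103  87 140 102  93 103 105  92  88  89  90  90]
 [100  78  90  74  79  93  99  99 102 100 103 105 106 101  91  89  90  88]
 [103  86 103  85  72  66  92 104 105 104 104 105 106 107 101  92  88  88]
 [ 95  92  91  85  85  70  67  92 105 106 104 105 105 106 107 100  90  88]
 [ 92  91  99  92  90  78  59  64  87 103 106 105
[... 461 characters left out ...]
 123 106 116 107 102  97  96  73  50  88 139
  144]
 [ 86  93 152 209 214 199 130 109 102 114 171 130  99 102 100  74  40  70
  128]
 [ 96  85  90 153 208 205 126  97  87  80 197 193 129 101 103 100  72  41
   73]
 [105  97  84  75 149 208 165 129 111 150 198 212 192 139 107 102 157 134
   66]
 [104 104  97  89  78 145 189 192 182 201 205 203 212 190 164 110 152 169
  135]
 [103 104 105 100  87  77 140 185 211 211 204 203 203 194 204 123  85 153
  182]
 [104 105 105 104  98  93  79 117 175 208 209 204 207 197 168  94  71 115
  169]
 [ 99 106 104 104 105 102  85  80 114 171 206 213 209 171  95  48  81  88
  114]
 [ 68  97 106 104 104 103  96  95  84 109 158 202 167  92  61  76 100 100
   89]]
```

>>> send_rows(translation=[[0.8,0,2],[0.8,0,5],[0.8,0,8],[0.8,0,10],[0.8,0,10],[0.8,0,10]], dr=[[0,0,0],[0,0,0],[0,0,0],[0,0,0],[0,0,0],[0,0,0]], jaw=[0.55,0.55,0.55,0.55,0.55,0.55])

```text
time: 21.78
ee_pos: [0.528, 0.0476, 0.0366]
tool_rot: [-0.566, 3.09, -0.0]
ft_force: [0.2, 0.1, -1.5]
grip_width: 0.0592
finger_force: 30.0
```

```bash
python3 -c "
from h import *
go(528.2,47.8,34,110.8);print(arm.get_obs()['wrist_torque'])
im=arm.grab_frame('scene'); cv2.imwrite('pics/s7.png',im)"
```

```text
T [-0.3, 0.2, 2.6] dr [-0.0002, 0.0001, -0.0008] F [ 0.2  0.1 -1.5] w 59.2 t 21.775
[0.04915915 0.03605581 0.01141753]
```

>>> send_rows(translation=[[0,0,1],[0,0,2],[0,0,3],[0,0,4],[0,0,5],[0,0,5]], dr=[[0,0,0],[0,0,0],[0,0,0],[0,0,0],[0,0,0],[0,0,0]], jaw=[0.55,0.55,0.55,0.55,0.55,0.55])

```text
time: 22.58
ee_pos: [0.5279, 0.0475, 0.0314]
tool_rot: [0.566, -3.09, 0.0]
ft_force: [-0.1, -1.0, -1.1]
grip_width: 0.0593
finger_force: 30.0
```

```bash
python3 -c "
from h import *
go(528.2,47.8,26.5,110.8);print(arm.get_obs()['wrist_torque'])"
```

```text
T [-0.4, 0.1, 4.9] dr [-0.0001, -0.0002, -0.0009] F [-0.1 -1.  -1.1] w 59.3 t 22.575
[ 0.07143747  0.03453416 -0.02994248]
```

>>> send_rows(translation=[[0,0,1],[0,0,2.5],[0,0,4],[0,0,4.8],[0,0,4.8]], dr=[[0,0,0],[0,0,0],[0,0,0],[0,0,0],[0,0,0]], jaw=[0.55,0.55,0.55,0.55,0.55])

```text
time: 23.2
ee_pos: [0.5281, 0.0475, 0.0269]
tool_rot: [-0.566, 3.09, -0.0]
ft_force: [-0.1, 0.8, 0.0]
grip_width: 0.0593
finger_force: 30.0
```

>>> send_rows(translation=[[0,0,0.8],[0,0,0.8],[0,0,0.8],[0,0,0.8],[0,0,0.8],[0,0,-2],[0,0,-25],[0,0,-65],[0,0,-73],[0,0,-73]], dr=[[0,0,0],[0,0,0],[0,0,0],[0,0,0],[0,0,0],[0,0,0],[0,0,0],[0,0,0],[0,0,0],[0,0,0]], jaw=[0.55,0.75,0.85,0.9,0.9,0.9,0.9,0.9,0.9,0.9])

```text
time: 24.45
ee_pos: [0.5284, 0.0476, 0.1002]
tool_rot: [-0.566, 3.089, -0.001]
ft_force: [-0.9, -0.4, -0.8]
grip_width: 0.0794
finger_force: 0.0
```

```bash
python3 -c "
from h import *
go(422.2,-271.7,70,90.9)"
```

```text
T [212.5, -260.9, 30.0] dr [-0.0004, 0.0016, 0.3465] F [-0.9 -0.4 -0.8] w 79.4 t 24.45
```

>>> send_rows(translation=[[10,-12,0],[30,-37,0],[64,-79,0],[98,-120,0],[132,-162,6],[166,-204,15],[192,-236,24],[207,-254,29],[212.5,-261,30],[212.5,-261,30],[212.5,-261,30]], dr=[[0,0,0.03],[0,0,0.08],[0,0,0.14],[0,0,0.2],[0,0,0.26],[0,0,0.31],[0,0,0.34],[0,0.0015,0.3465],[0,0.0015,0.3465],[0,0.0015,0.3465],[0,0.0015,0.3465]], jaw=[0.9,0.9,0.9,0.9,0.9,0.9,0.9,0.9,0.9,0.9,0.9])

```text
time: 25.82
ee_pos: [0.4218, -0.271, 0.0696]
tool_rot: [0.026, -3.14, -0.0]
ft_force: [0.2, 0.4, 0.0]
grip_width: 0.0795
finger_force: 0.0
```

```bash
python3 look.py 8 528 48 28;  python3 -c "
from meas import *
go(422.2,-271.7,2,90.9)
for n in('top','scene'):
    m=masks(cv2.imread(f'pics/{n}4.png'))[2]
    # jig_small base edge angle + size before stencil
    print(n,rect(n,masks(cv2.imread(f'pics/{n}4.png'))[1],.005,(455,-109),20,(102,56)))
"
```

```text
top [282 208] crop origin 242 158
scene [289 219] crop origin 249 169
T [-0.2, -0.7, 67.9] dr [-0.0003, -0.0011, 0.0012] F [ 0.9 -0.4 -0.3] w 79.3 t 25.925
top [ 451.32980347 -108.32848358   98.32831573   55.38919067  -29.82315063]
scene [ 456.09402466 -108.31148529  100.93357086   59.75252151  -29.62155151]
```

View pics/look8.png

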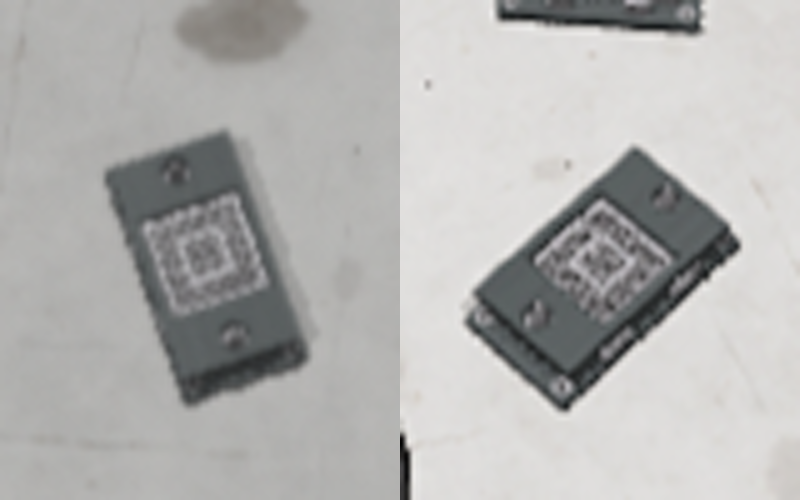

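>>> send_rows(translation=[[0,-0.5,15],[0,-0.5,40],[0,-0.5,58],[0,-0.5,65],[0,-0.5,67],[0,-0.5,67],[0,-0.5,67],[0,-0.5,67],[0,-0.5,67],[0,-0.5,67],[0,-0.5,67],[0,-0.5,67],[0,-0.5,60],[0,-0.5,35],[0,-0.5,-10],[0,-0.5,-30],[0,-0.5,-30],[0,-0.5,-30]], dr=[[0,0,0],[0,0,0],[0,0,0],[0,0,0],[0,0,0],[0,0,0],[0,0,0],[0,0,0],[0,0,0],[0,0,0],[0,0,0],[0,0,0],[0,0,0],[0,0,0],[0,0,0],[0,0,0],[0,0,0],[0,0,0]], jaw=[0.9,0.9,0.9,0.9,0.9,0.9,0.9,0.7,0.43,0.43,0.43,0.43,0.43,0.43,0.43,0.43,0.43,0.43])

```text
time: 28.18
ee_pos: [0.421, -0.2717, 0.0988]
tool_rot: [0.025, -3.139, -0.001]
ft_force: [0.1, 0.4, -1.4]
grip_width: 0.0493
finger_force: 30.0
```

```bash
python3 -c "
from h import *
go(455.2,-109.3,100,60.1)"
```

```text
T [-36.7, 161.9, -1.2] dr [-0.0001, -0.0027, 0.5375] F [ 0.1  0.4 -1.4] w 49.3 t 28.175
```

>>> send_rows(translation=[[-2,8,0],[-7,30,0],[-15,65,0],[-23,100,0],[-30,132,0],[-35,152,0],[-36.5,160,0],[-36.5,162,0],[-36.5,162,0],[-36.5,162,0]], dr=[[0,0,0.05],[0,0,0.14],[0,0,0.23],[0,0,0.32],[0,0,0.41],[0,0,0.49],[0,0,0.53],[0,-0.002,0.5375],[0,-0.002,0.5375],[0,-0.002,0.5375]], jaw=[0.43,0.43,0.43,0.43,0.43,0.43,0.43,0.43,0.43,0.43])

```text
time: 29.42
ee_pos: [0.4554, -0.1101, 0.0993]
tool_rot: [0.811, 3.035, -0.001]
ft_force: [0.7, -0.3, -0.6]
grip_width: 0.0497
finger_force: 30.0
```

```bash
python3 -c "
from h import *
go(455.2,-109.3,37,60.1)"
```

```text
T [0.6, 0.6, 62.3] dr [-0.0007, 0.0003, -0.0001] F [ 0.7 -0.3 -0.6] w 49.7 t 29.425
```

>>> send_rows(translation=[[0.5,0.5,15],[0.5,0.5,38],[0.5,0.5,50],[0.5,0.5,54],[0.5,0.5,57],[0.5,0.5,60],[0.5,0.5,62],[0.5,0.5,62]], dr=[[0,0,0],[0,0,0],[0,0,0],[0,0,0],[0,0,0],[0,0,0],[0,0,0],[0,0,0]], jaw=[0.43,0.43,0.43,0.43,0.43,0.43,0.43,0.43])

```text
time: 30.42
ee_pos: [0.4557, -0.1091, 0.0378]
tool_rot: [0.81, 3.034, -0.001]
ft_force: [0.1, 0.4, -1.3]
grip_width: 0.0495
finger_force: 30.0
```

```bash
python3 -c "
from h import *
go(455.2,-109.3,31.5,60.1);print(arm.get_obs()['wrist_torque'])"
```

```text
T [0.4, -0.4, 6.3] dr [-0.0004, 0.0013, 0.0001] F [ 0.1  0.4 -1.3] w 49.5 t 30.425
[ 0.01487451 -0.03931403  0.01978475]
```

>>> send_rows(translation=[[0.3,-0.3,1],[0.3,-0.3,2],[0.3,-0.3,3],[0.3,-0.3,4],[0.3,-0.3,5],[0.3,-0.3,6],[0.3,-0.3,6]], dr=[[0,0,0],[0,0,0],[0,0,0],[0,0,0],[0,0,0],[0,0,0],[0,0,0]], jaw=[0.43,0.43,0.43,0.43,0.43,0.43,0.43])

```text
time: 31.3
ee_pos: [0.4551, -0.1092, 0.0316]
tool_rot: [0.81, 3.035, -0.001]
ft_force: [0.8, 0.6, -0.8]
grip_width: 0.0494
finger_force: 30.0
```

```bash
python3 -c "
from h import *
go(455.2,-109.3,26.2,60.1);print(arm.get_obs()['wrist_torque'])"
```

```text
T [-0.1, -0.0, 5.4] dr [-0.0005, 0.0008, 0.0001] F [ 0.8  0.6 -0.8] w 49.4 t 31.3
[-0.0023476   0.02514499 -0.01469762]
```

No contact, so I go down the last 5 mm and release.

>>> send_rows(translation=[[0,0,1],[0,0,2.5],[0,0,4],[0,0,4.9],[0,0,5.2],[0,0,5.2]], dr=[[0,0,0],[0,0,0],[0,0,0],[0,0,0],[0,0,0],[0,0,0]], jaw=[0.43,0.43,0.43,0.43,0.43,0.43])

```text
time: 32.05
ee_pos: [0.4555, -0.1093, 0.0269]
tool_rot: [0.81, 3.034, -0.001]
ft_force: [-0.6, 0.4, 3.8]
grip_width: 0.0495
finger_force: 30.0
```

>>> send_rows(translation=[[0,0,0.3],[0,0,0.3],[0,0,0.3],[0,0,0.3],[0,0,0.3],[0,0,-2],[0,0,-25],[0,0,-65],[0,0,-100],[0,0,-120],[0,0,-120]], dr=[[0,0,0],[0,0,0],[0,0,0],[0,0,0],[0,0,0],[0,0,0],[0,0,0],[0,0,0],[0,0,0],[0,0,0],[0,0,0]], jaw=[0.43,0.65,0.75,0.8,0.8,0.8,0.8,0.8,0.8,0.8,0.8])

```text
time: 33.42
ee_pos: [0.4567, -0.1096, 0.1485]
tool_rot: [0.809, 3.03, -0.001]
ft_force: [-0.2, 0.1, -0.6]
grip_width: 0.0703
finger_force: 0.0
```

>>> send_rows(translation=[[20,-30,0],[40,-80,0],[60,-130,0],[80,-180,0],[80,-200,0],[80,-200,0],[80,-200,0]], dr=[[0,0,0],[0,0,0],[0,0,0],[0,0,0],[0,0,0],[0,0,0],[0,0,0]], jaw=[0.8,0.8,0.8,0.8,0.8,0.8,0.8])

```text
time: 34.3
ee_pos: [0.286, -0.2419, 0.1457]
tool_rot: [-0.811, -3.035, -0.001]
ft_force: [-0.5, 0.2, 0.4]
grip_width: 0.0705
finger_force: 0.0
```

```bash
python3 look.py 9 455 -109 28
```

```text
top [349 240] crop origin 309 190
scene [289 158] crop origin 249 108
```

View pics/look9.png

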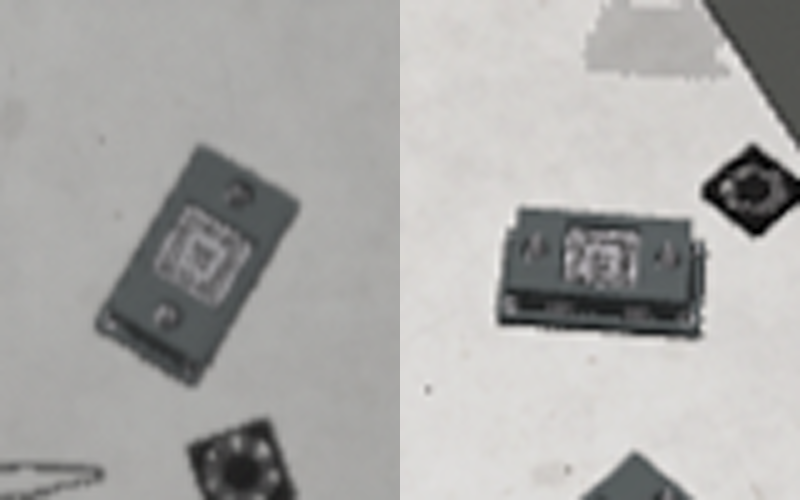

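```bash
python3 -c "
import cv2
cv2.imwrite('pics/f9.png',cv2.resize(cv2.imread('pics/scene9.png'),(800,600)))"
```

```text
(no output)
```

View pics/f9.png

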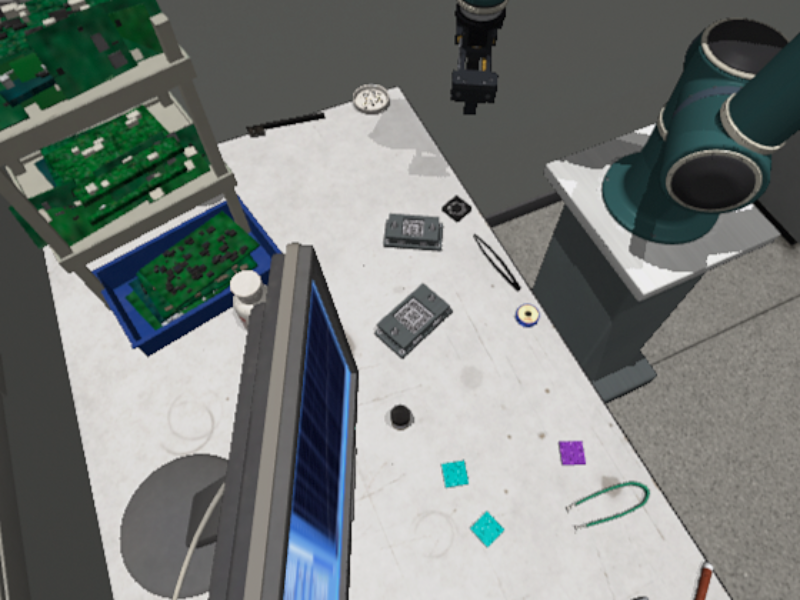

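Both stencils lie flat with a pin visible in each hole (small one in scene crop at (537,245) and (667,258)), and the dark jar stands. The white jar does not show here, so I'll check it in the top view before handing in.

```bash
python3 - <<'E'
from h import *
a,b=cv2.imread('pics/top0.png'),cv2.imread('pics/top9.png')
for x,y in((358,160),(224,171)): print(cv2.absdiff(a,b)[y-16:y+16,x-14:x+14].max(), cv2.absdiff(a,b)[y-16:y+16,x-14:x+14].mean())
o=arm.get_obs();print(abs(o['joint_velocities']).max(),o['time'])
E
```

```text
6 0.7053571428571429
4 0.6607142857142857
0.007648372067633956 34.4
```

Both jar regions are unchanged from the first picture.

```bash
python3 -c "
from bench import arm
print(arm.job_done())"
```

```text
the job is handed in; nothing more can be done
None
```

I handed the job in at about 34 s: both chips are seated, each jig has its stencil flat on its dowel pins, both jars stand untouched, and the arm is clear and at rest (no verdict was shown).

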